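Fit the press handle and nip the glue-up

TASK

The button blanks glued up in the green screw press are ready to be nipped. Lift the long T-handle with the black ball ends off its peg on the sloping stand, fit its square socket fully home on the square end of the press spindle, then turn it clockwise (seen from above) until the platen is down firmly on the boards and the screw stops; let go and leave the handle on the spindle. Leave the short red-ended handle on its peg and everything else on the table where it is.

Things in the scene. Friction and masses are not known exactly. Their poses are not given: they have to be found in the camera images.
- handle: Loose bright steel T-handle, two black balls, 0.5 kg. Hub 34 x 34 x 54 mm tall; blind square bore 17.5 mm wide, 32 deep, from its lower end; 12 mm round cross bar, axis 43 mm above the lower end, 22 mm balls centred 80 mm either side. Origin: bore mouth, centre of the hub's lower end; z along the bore towards the bar; x along the bar. Hub faces and bore flats lie square to x and y.
- spare: Short T-handle of dark steel with two red balls, loose, 0.42 kg: the same hub, bore and bar height, balls (20 mm) centred 55 mm to either side; same axes. It sits on the other peg and must stay there.
- stand: Fixed wooden stand: board 210 mm long, 270 wide, sloping 35 degrees, low edge at its front (-x). Two pegs, 15 mm dia, 22 tall, square to the board at y = +-60 mm; on each a T-handle, hub on the board, bar up the slope, z leaning 35 degrees to the front; it lifts off along its z. Origin: underside centre, z up. Board is 95 mm high at the pegs, 35 at the low edge, 155 at the high edge.
- press: Green bench screw press, fixed, 200 (x) by 280 mm (y): base, two columns 230 mm apart in y, cross beam 130 to 165 mm up with nuts to 184 mm; on its bed the glue-up between plywood boards, top at 76 mm; above that the platen, and an upright screw spindle through the beam's middle. Origin: underside centre, below the spindle; z up.
- spindle_seat (a point): Centre of the spindle's shoulder, a 31 mm round collar on which the hub's lower end comes to rest: 213 mm above the table at joint 0, sinking 4.8 mm per rad of clockwise turn. Above it the square end, 16 mm wide, 28 tall, the top 4 mm tapered. z up; x, y square to its flats; turns with the spindle.
- spindle (a joint): Turn of the press screw in rad, growing clockwise seen from above. It starts between 0 and 0.4 and stops at 1.3, where the platen bears on the boards. It has a friction of about 0.25 N m and stays where it is left.
- glue: White glue bottle with a red cap, 58 mm across, 168 mm tall, loose bystander. Origin: underside centre.
- jar: Clear jar of buttons with a brass lid, 68 mm across, 96 mm tall, loose bystander. Origin: underside centre.
- tin: Shallow brass tin lid with metal buttons, 92 mm across, 10 mm tall, loose bystander. Origin: underside centre.
- scissors: Scissors with orange handles, 180 mm long, lying flat, loose bystander. Origin at the pivot, on the table.
- marker: Black marker pen, 130 mm long, 13 mm thick, lying, loose bystander. Origin: on the table under its middle.
- brush: Flat paint brush with a red handle, 165 mm long, lying, loose bystander. Origin: on the table under its middle.
Mind the look-alikes: they are no part of the job. What is shaped like the handle but turquoise is not meant.

How it is judged:
On the way, in this order (a step that is already met when the one before it is completed fails the run):
1. the black-ended handle is lifted off its peg (distance of handle from where it was at the start of the episode above 0.05 m), for 0.1 s.
2. its socket is fully home on the square of the spindle, before the screw is down (horizontal distance between handle and spindle_seat below 0.003 m and z of handle in the frame of spindle_seat below 0.003 m and angle between the z axis of handle and the z axis of spindle_seat, either way round below 0.07 rad and angle between handle's own z axis and vertical below 0.2 rad and value of joint spindle below 1 rad), for 0.2 s.
At the end, for the whole second after the job is handed in: Spindle turned clockwise to its stop (joint above 1.2 of 1.3 rad); black-ended handle left at rest on it, upright within 4 degrees, its origin within 3 mm of the spindle axis and under 4 mm above the shoulder; red-ended handle still on its peg (moved under 20 mm) (value of joint spindle above 1.2 rad and horizontal distance between handle and spindle_seat below 0.003 m and z of handle in the frame of spindle_seat below 0.004 m and angle between handle's own z axis and vertical below 0.07 rad and linear speed of handle below 0.02 m/s and distance of spare from where it was at the start of the episode below 0.02 m); the robot touches nothing.
It fails at once if the red-ended handle is moved more than 20 mm (distance of spare from where it was at the start of the episode above 0.02 m).
It fails at once if a bystander is moved more than 30 mm (distance of any of glue, jar, tin, scissors, marker, brush from where it was at the start of the episode above 0.03 m).
It also fails if it takes over 51 s, if anything falls off the work surface, if the arm or the gripper's body presses on something with over 40 N, if the wrist force passes 120 N, or if a joint passes its speed limit or range.

ROBOT

A 7-joint arm with a two-finger parallel gripper is mounted at the origin on the work surface. World frame = base frame: x ahead of the robot, y to its left, z up, the work surface at z = 0. Lengths are in m, angles in rad, forces in N, time in s.
With the tool pointing down it reaches from about 0.425 to 0.95 m from the base axis. Payload 16.7 kg.
Tool frame: the origin (TCP) lies on the centre line of the jaws, within the pads' length; the fingertips stand 19 mm ahead of it and the grasp point (between the pads) is the TCP; z points along the fingers, y is the line along which they close (so a half turn about z gives the same grasp; the last joint's range is limited). The gripper opens to 94 mm and grips with 3 to 60 N. Pads are 16 mm wide; open, the fingers measure 119 mm over their backs; the gripper's body (75 mm by 177 mm) begins 78 mm behind the grasp point.
Start: joints at [-1.456, 0.426, 0.074, 1.606, -0.034, 1.111, -0.067], TCP at [0.176, 0.652, 0.204] pointing down, gripper open.
Joint ranges: [-2.85, 2.85], [-0.5, 2.14], [-1.23, 1.37], [0.21, 2.46], [-1.02, 4.16], [0.16, 2.05], [-2.73, 2.73]. Speed limits (rad/s): [1.89, 1.89, 2.39, 2.39, 3.01, 3.01, 3.01].

INTERFACE

Orientations are given as a unit quaternion [w, x, y, z].
In Python, from rig import ctrl gives the robot as it stands.
- The arm moves only by the shell command python3 -m jog 'ROWS' [FORCE]. ROWS is JSON, a list of rows, each an object of numbers: "claw": the finger opening in mm, from 0 to 94; "dx", "dy", "dz": the shift along the tool's x, y, z in mm; "ax", "ay", "az": the turn, a rotation vector about the tool's x, y, z in rad. A call has 1 to 8 rows; each row shifts and turns the commanded pose from where the row before left it, along the tool's axes as they then stand; what a row does not reach is not made up. A row lasts 1/8 s, in which the tool goes at most 62.5 mm and 10.7 degrees, less where a joint would pass 70% of its speed; a pose out of reach is approached as far as the arm can. A call with a gripper value outside its range is refused whole. The fingers move at their own pace and stop on an object; FORCE is the grip in N (left out, the last holds). Time passes only in rows, so rows that do not move let the fingers close. It gives the time, the measured TCP pose, the force, the opening and the grip force at its end, in the units of the state.
- ctrl.get_state(): the state, without advancing time (a new reading comes with each control period).
- ctrl.get_image(name): name is "side" or "top"; returns (picture, depth): 480x640x3 uint8, red, green, blue; 480x640 float32, m along the optical axis (not along the pixel's ray), 0 where there is no reading.
- ctrl.camera_info(name): a dict with "mtx" (3x3 intrinsics, pixels), "R" (3x3) and "t" (3): a world point X has camera coordinates R X + t. Camera axes: x right, y down, z forward; pixel columns grow to the right and rows downward; lengths in m; the calibration is good to about 2 mm. A picture is of the moment at which its call begins. camera_info takes no time and is no camera call.
- ctrl.finish_job(): hands the job in; it is judged then, once.
Trained networks look in the newest picture that a camera, given by its name, has taken for a name from the list of things; names that differ only in an ending like _2 or _b are one class to them, and where a whole thing is asked for, a point or a joint stands for the part that bears it (a point fixed in the world has none). Each returns a list of dicts, best first, with "score" (0 to 1); they miss things now and then, are a little off and sometimes report something else, mostly with a low value. They report only what shows in the picture. A call takes as long as a camera call. They do not tell look-alikes from the thing itself.
- ctrl.outline_of(thing, camera): "mask" (480x640 bool, what is visible of it) and "bbox" ([left, top, width, height] in pixels, round what is visible of it).
The state is a dict: "time_s": time; "qpos": joint angles; "qvel": joint speeds; "effort": joint torques, N m; "tool_pos": TCP position; "tool_rot": TCP orientation; "ft_force": force on the tool from outside, world axes, zero at the start; "wrist_torque": the same for the moment, N m; "gripper_width": finger opening in m; "gripper_force": force on a finger pad.
Only numpy, scipy, OpenCV 4.12 (cv2) and the standard library are available. Lean on these libraries where they do the work, as an engineer would, in place of code of your own. Each camera call takes 0.05 s, during which the arm holds its last target. There are 200 camera calls.

## Working session

There is one attempt and no reset: what is moved stays moved. The work goes in short steps, Python scripts to look and compute and a shell command to move; the robot and the scene stay as the last step left them, time stands still between calls to the robot, and variables do not carry over. Pictures are saved under pics/ and viewed, at most 10 in all, crops included, and the job is handed in when it is done.

```bash
mkdir -p pics; ls; python3 - <<'E'
from rig import ctrl
import cv2,numpy as np
ims=[]
for c in("side","top"):
    im,d=ctrl.get_image(c); np.savez(f"pics/{c}0.npz",im=im,d=d)
    cv2.imwrite(f"pics/{c}0.png",im[:,:,::-1])
    i=ctrl.camera_info(c);print(c,np.round(i["mtx"],1).tolist(),np.round(i["R"],3).tolist(),np.round(i["t"],3))
    for t in("handle","spare","stand","press","spindle_seat"):
        print(t,[(round(o["score"],2),o["bbox"]) for o in ctrl.outline_of(t,c)][:4])
s=ctrl.get_state();print(s)
E
```

```text
pics
side [[521.6, 0.0, 318.2], [0.0, 521.6, 237.1], [0.0, 0.0, 1.0]] [[0.873, -0.488, 0.022], [-0.317, -0.599, -0.736], [0.372, 0.635, -0.677]] [-0.451  0.274  1.039]
handle [(0.92, [133.7, 198.3, 63.8, 21.2]), (0.86, [235.1, 138.1, 45.9, 62.5])]
spare [(0.56, [273.9, 162.6, 32.8, 53.1])]
stand [(0.71, [222.6, 133.8, 125.2, 122.7]), (0.5, [235.5, 140.9, 45.6, 60.0]), (0.44, [273.8, 166.3, 31.8, 48.3])]
press [(0.68, [338.0, 241.0, 148.6, 164.2])]
spindle_seat [(0.65, [412.3, 255.6, 15.6, 31.2])]
top [[490.7, 0.0, 317.3], [0.0, 490.7, 240.7], [0.0, 0.0, 1.0]] [[0.007, -1.0, 0.021], [-0.983, -0.01, -0.181], [0.181, -0.019, -0.983]] [-0.004  0.544  1.199]
handle [(0.69, [120.2, 312.4, 44.0, 63.9]), (0.64, [167.0, 212.9, 30.1, 68.5]), (0.45, [447.3, 285.2, 36.0, 28.6])]
spare [(0.75, [220.5, 206.8, 24.6, 49.3]), (0.54, [198.8, 304.5, 48.7, 9.3])]
stand [(0.58, [137.6, 178.0, 136.7, 108.7])]
press [(0.73, [347.7, 179.0, 120.5, 80.3])]
spindle_seat [(0.49, [408.1, 194.2, 14.2, 17.2])]
{'time_s': 0.6, 'qpos': array([-1.45653076,  0.42609419,  0.07387551,  1.60600331, -0.03409715,
        1.11080362, -0.06709463]), 'qvel': array([-2.14537935e-03, -3.41558592e-04, -9.02147429e-04, -6.38387984e-04,
        1.92743874e-03,  1.04590014e-03,  7.50261505e-05]), 'effort': array([ 2.94430120e-04, -9.35105467e+01,  3.66223276e+00, -4.54396105e+01,
       -4.88516735e-02,  1.33094145e-02, -2.58652074e-05]), 'tool_pos': array([0.17597739, 0.65161453, 0.20366847]), 'tool_rot': array([-2.16057050e-05,  1.31515180e-01,  9.91314156e-01, -2.40036659e-05]), 'ft_force': array([-0.43738182, -0.02576091, -0.36869305]), 'wrist_torque': array([ 0.02403132,  0.04265731, -0.03244622]), 'gripper_force': 0.0, 'gripper_width': 0.09405255237538782}
```

View pics/side0.png

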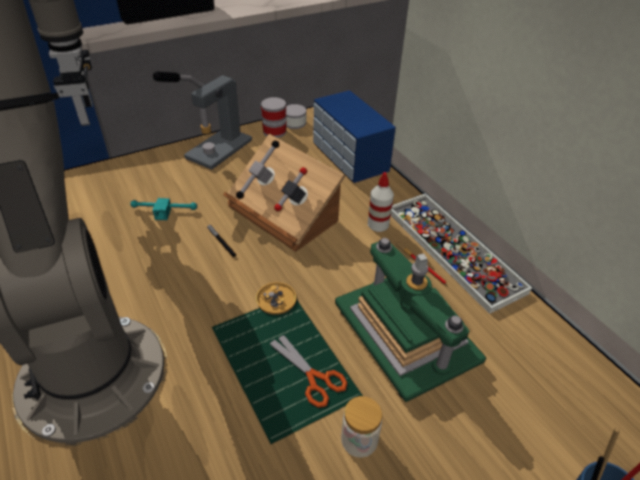

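View pics/top0.png

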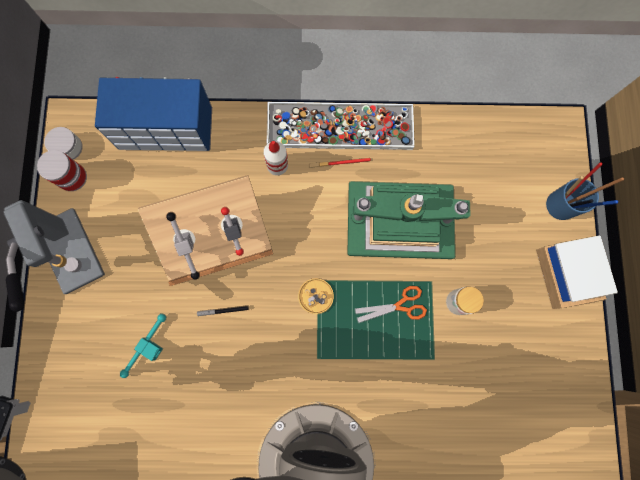

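Candidates for the handle are: bright steel with black balls, top (184,242) / side (260,170), which is the one I choose; dark with red balls, top (232,230) / side (291,189), the spare; turquoise lying down, top (145,347) / side (163,209), the look-alike. The spindle's square end is at top (416,200) / side (420,264).

```bash
cat > h.py <<'E'
import numpy as np,cv2
from rig import ctrl
from scipy.spatial.transform import Rotation as Ro
def shot(c):
    im,d=ctrl.get_image(c); return im,d,ctrl.camera_info(c)
def cloud(d,i):
    v,u=np.mgrid[:480,:640]; K=i["mtx"]
    P=np.stack([(u-K[0,2])/K[0,0]*d,(v-K[1,2])/K[1,1]*d,d],-1)
    return (P-i["t"])@i["R"]     # world
def proj(X,i):
    p=(np.atleast_2d(X)@i["R"].T+i["t"])@i["mtx"].T; return p[:,:2]/p[:,2:]
def tri(us,infos):
    from cv2 import triangulatePoints
    P=[i["mtx"]@np.c_[i["R"],i["t"]] for i in infos]
    x=triangulatePoints(P[0],P[1],np.array(us[0],float).reshape(2,1),np.array(us[1],float).reshape(2,1))[:,0]
    return x[:3]/x[3]
E
python3 - <<'E'
from h import *
big=[]
for c,(x0,y0),(x1,y1) in(("side",(225,128),(395,235)),("top",(150,195),(395,180))):
    z=np.load(f"pics/{c}0.npz"); im=z["im"]
    for x,y in((x0,y0),(x1,y1)):
        big.append(cv2.resize(im[y:y+ (90 if c=="top" or x==x0 else 60),x:x+(100 if x==x0 else 60)],(400,300),interpolation=cv2.INTER_CUBIC))
    i=ctrl.camera_info(c);W=cloud(z["d"],i);ok=z["d"]>0
    # board plane: wood points near the stand
    if c=="top":
        m=np.zeros((480,640),bool);m[185:285,140:272]=1
    else: m=np.zeros((480,640),bool);m[135:240,230:340]=1
    P=W[m&ok]; P=P[(P[:,2]>.03)&(P[:,2]<.17)]
    rng=np.random.default_rng(0);best=None
    for _ in range(500):
        a=P[rng.choice(len(P),3,False)];n=np.cross(a[1]-a[0],a[2]-a[0]);n/=np.linalg.norm(n)+1e-12
        k=abs((P-a[0])@n)<.003
        if best is None or k.sum()>best.sum():best=k
    Q=P[best];n=np.linalg.svd(Q-Q.mean(0))[2][2];n*=np.sign(n[2])
    print(c,"plane",n,Q.mean(0),best.sum(),"tilt",np.degrees(np.arccos(n[2])),"yaw of front",np.degrees(np.arctan2(-n[1],-n[0])))
    g=im.astype(int).max(2)
    dist=(W-Q.mean(0))@n
    k=m&ok&(dist>.015)&(g<60)
    nn,l,st,ce=cv2.connectedComponentsWithStats(k.astype(np.uint8))
    for j in range(1,nn):
        if st[j,4]>12:print(" dark",st[j],ce[j],np.median(W[l==j],0))
    # press highest
    m=np.zeros((480,640),bool)
    if c=="top":m[180:230,390:440]=1
    else:m[245:300,400:440]=1
    k=m&ok&(W[...,2]>.2);P=W[k];print(" spindle pts",len(P),np.percentile(P[:,2],[50,90,98]))
    t=P[P[:,2]>.228]; print(len(t),t.mean(0) if len(t) else 0, t.min(0),t.max(0))
cv2.imwrite("pics/crop0.png",np.vstack([np.hstack(big[:2]),np.hstack(big[2:])])[:,:,::-1])
E
```

```text
side plane [-0.54695747 -0.17797729  0.81802299] [0.56543652 0.25629302 0.09817967] 4261 tilt 35.112625792034805 yaw of front 18.024635506114706
 dark [272 141   7   6  27] [275.07407407 143.81481481] [0.57237383 0.3329173  0.18114272]
 dark [283 182  21  20 228] [292.83333333 191.36403509] [0.54975243 0.19237245 0.13149648]
 dark [237 192   6   6  32] [239.5 194.5] [0.44817776 0.2924544  0.08964232]
 spindle pts 280 [0.21897363 0.23914017 0.24134099]
99 [ 0.60599001 -0.22164663  0.23599944] [ 0.59810302 -0.22957512  0.22835041] [ 0.61550821 -0.20955556  0.24221656]
top plane [-0.54298982 -0.17701402  0.82087032] [0.56368322 0.27346561 0.09956199] 6036 tilt 34.8279882582793 yaw of front 18.055905414477053
 dark [167 213   8   8  56] [170.625 216.375] [0.57201253 0.33720485 0.18316512]
 dark [233 221   7  11  15] [236.8        225.26666667] [0.56472317 0.19209053 0.13626018]
 dark [191 272   8   7  42] [194.92857143 275.35714286] [0.44830878 0.29585043 0.09002721]
 spindle pts 157 [0.21564515 0.23965294 0.242211  ]
62 [ 0.6065911  -0.2181379   0.23737708] [ 0.59841404 -0.22785254  0.22817427] [ 0.61650208 -0.20986261  0.24355187]
```

View pics/crop0.png

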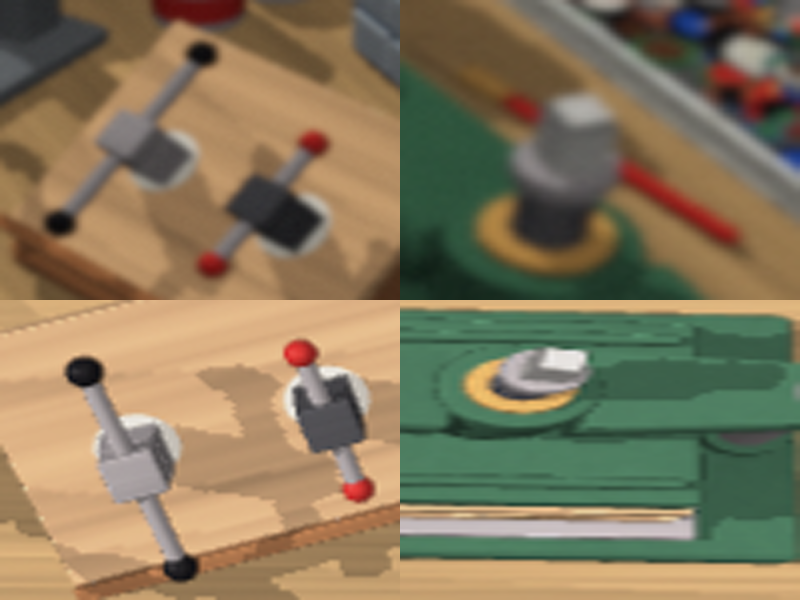

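The crop shows the bright black-ended handle on the left peg (the chosen one), the dark red-ended spare to its right, and the square spindle end with a bright top face. Next I'll triangulate and get the spindle's yaw.

```bash
python3 - <<'E'
from h import *
I={c:ctrl.camera_info(c) for c in("side","top")};inf=[I["side"],I["top"]]
a=tri([(275.1,143.8),(170.6,216.4)],inf);b=tri([(239.5,194.5),(194.9,275.4)],inf)
n=np.array([-.545,-.1775,.8195]);n/=np.linalg.norm(n)
x=(a-b)/np.linalg.norm(a-b);print("balls",a,b,np.linalg.norm(a-b),"x·n",x@n,"mid",(a+b)/2)
x-=x@n*n;x/=np.linalg.norm(x);o=(a+b)/2-.043*n;print("origin",o,"x",x)
for c in I: print(c,"resid",proj(a,I[c]),proj(b,I[c]))
tops=[]
for c,r in(("side",(405,245,435,285)),("top",(405,185,430,215))):
    z=np.load(f"pics/{c}0.npz");g=cv2.cvtColor(z["im"],cv2.COLOR_RGB2GRAY).astype(np.float32);i=I[c]
    # rectify to plane z=.24 around the spindle, .1 mm/px
    S=np.arange(-.03,.03,.0001);X,Y=np.meshgrid(.606+S,-.2195+S,indexing="ij")
    uv=proj(np.stack([X,Y,0*X+.2405],-1).reshape(-1,3),i).reshape(*X.shape,2).astype(np.float32)
    w=cv2.remap(g,uv[...,0],uv[...,1],cv2.INTER_CUBIC)
    hi=np.percentile(w[200:400,200:400],98);sat=np.sort(w.ravel())
    for th in(.8,.85,.9):
        nn,l,st,ce=cv2.connectedComponentsWithStats((w>th*hi).astype(np.uint8))
        j=l[300,300] or min(range(1,nn),key=lambda q:np.hypot(*(ce[q]-300))if st[q,4]>2000 else 1e9)
        pts=np.argwhere(l==j).astype(np.float32);R=cv2.minAreaRect(pts)
        C=pts.mean(0)*1e-4+[.576,-.2495];print(c,th,hi,len(pts),"centre",C,"rect",R)
    tops.append(proj(np.r_[C,.2405],i)[0])
    cv2.imwrite(f"pics/rect_{c}.png",np.clip(w,0,255)[::2,::2])
print(tops,tri(tops,inf))
im=np.hstack([cv2.imread(f"pics/rect_{c}.png") for c in("side","top")]);cv2.imwrite("pics/rect.png",im)
E
```

```text
balls [0.5734226  0.33828595 0.17800862] [0.4489375  0.29715128 0.08596181] 0.16019118633448923 x·n 0.0017888553692212983 mid [0.51118005 0.31771862 0.13198522]
origin [0.53461375 0.32535069 0.09674868] x [0.77807942 0.25710279 0.57314097]
side resid [[274.89525739 143.8372116 ]] [[239.23797325 194.53832737]]
top resid [[170.69301522 216.15103356]] [[194.99977902 275.10008761]]
side 0.8 173.55675 17788 centre [ 0.60926147 -0.21871597] rect ((332.4300231933594, 307.1552734375), (132.20587158203125, 152.5946807861328), 83.2901611328125)
side 0.85 173.55675 13654 centre [ 0.60880278 -0.21878622] rect ((327.4615478515625, 306.3077087402344), (120.41531372070312, 128.25994873046875), 78.69007110595703)
side 0.9 173.55675 9899 centre [ 0.60853275 -0.21874838] rect ((324.7969665527344, 307.22711181640625), (101.8982162475586, 109.36547088623047), 82.40535736083984)
top 0.8 234.38977 16085 centre [ 0.60713325 -0.21867303] rect ((313.72528076171875, 307.1685791015625), (134.39047241210938, 134.70758056640625), 76.90811157226562)
top 0.85 234.38977 14610 centre [ 0.60716508 -0.21874344] rect ((314.349853515625, 306.60198974609375), (127.9795913696289, 129.48004150390625), 76.13897705078125)
top 0.9 234.38977 12927 centre [ 0.60722311 -0.21884651] rect ((314.49346923828125, 305.97210693359375), (122.02070617675781, 123.50947570800781), 76.75948333740234)
[array([422.0675438 , 256.34297432]), array([419.19199896, 197.41091113])] [ 0.60763175 -0.21900865  0.24095678][ WARN:0@0.441] global loadsave.cpp:1063 imwrite_ Unsupported depth image for selected encoder is fallbacked to CV_8U.
```

View pics/rect.png

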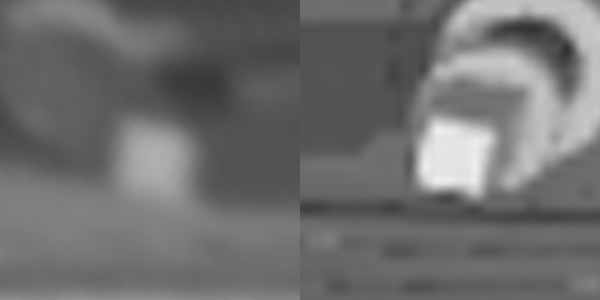

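The rectified picture shows the square's top face at about (455,158) of the right half, with its edges turned roughly -12° in yaw. The spindle axis is near (0.607, -0.219). Next comes working out the approach.

```bash
cat >> h.py <<'E'
def pose():
    s=ctrl.get_state();w=s["tool_rot"];return s,np.array(s["tool_pos"]),Ro.from_quat([w[1],w[2],w[3],w[0]])
def go(p,R):
    s,tp,tR=pose()
    rv=(tR.inv()*R).as_rotvec();sh=tR.inv().apply(np.array(p)-tp)*1e3;sh2=R.inv().apply(np.array(p)-tp)*1e3
    print("t",round(s["time_s"],2),"turn",rv.round(3),"shift now-axes",sh.round(1),"shift after turn",sh2.round(1),"q",s["qpos"].round(2),"F",s["ft_force"].round(1),"T",s["wrist_torque"].round(2),"w",s["gripper_width"])
def toolR(x,z):  # tool x dir = -x, tool z = -z
    z=-np.array(z)/np.linalg.norm(z);x=-np.array(x);x=x-x@z*z;x/=np.linalg.norm(x);return Ro.from_matrix(np.c_[x,np.cross(z,x),z])
n=np.array([-.545,-.1775,.8195]);n/=np.linalg.norm(n)
hx=np.array([.778,.2571,.5731]);o=np.array([.5346,.3254,.0967])
RP=toolR(hx,n)
E
python3 - <<'E'
from h import *
print(o+.134*n,o+.034*n)
go(o+.134*n,RP)
E
```

```text
[0.46157407 0.30161633 0.20650688] [0.51607103 0.31936534 0.12456145]
t 0.6 turn [-0.176 -0.593 -0.564] shift now-axes [-367.  -263.4   -2.8] shift after turn [-133.8 -421.7   91.2] q [-1.46  0.43  0.07  1.61 -0.03  1.11 -0.07] F [-0.4 -0.  -0.4] T [ 0.02  0.04 -0.03] w 0.09405255237538782
```

```bash
python3 -m jog '[{"claw":94,"ax":-0.03,"ay":-0.1,"az":-0.094},{"ax":-0.03,"ay":-0.1,"az":-0.094},{"ax":-0.03,"ay":-0.1,"az":-0.094},{"ax":-0.03,"ay":-0.1,"az":-0.094},{"ax":-0.03,"ay":-0.1,"az":-0.094},{"ax":-0.026,"ay":-0.093,"az":-0.094},{},{}]' 60; python3 - <<'E'
from h import *
go(o+.134*n,RP)
E
```

```text
t 0.6 turn [-0.176 -0.593 -0.564] shift now-axes [-367.  -263.4   -2.8] shift after turn [-133.8 -421.7   91.2] q [-1.46  0.43  0.07  1.61 -0.03  1.11 -0.07] F [-0.4 -0.  -0.4] T [ 0.02  0.04 -0.03] w 0.09405255237538782$[0]: bad value
```

```bash
python3 -m jog '[{"claw":94,"dx":0,"dy":0,"dz":0,"ax":-0.03,"ay":-0.1,"az":-0.094}]' 60; python3 -m jog '[{"ax":-0.03,"ay":-0.1,"az":-0.094}]' 
```

```text
time_s: 0.72
tool_pos: [0.1789, 0.6512, 0.2037]
tool_rot: [0.053, 0.086, 0.995, 0.008]
ft_force: [0.1, 0.1, -0.2]
gripper_width: 0.0938
gripper_force: 0.0$[0]: bad value
```

```bash
python3 -m jog '[{"claw":94,"dx":0,"dy":0,"dz":0,"ax":-0.03,"ay":-0.1,"az":-0.094},{"claw":94,"dx":0,"dy":0,"dz":0,"ax":-0.03,"ay":-0.1,"az":-0.094},{"claw":94,"dx":0,"dy":0,"dz":0,"ax":-0.03,"ay":-0.1,"az":-0.094},{"claw":94,"dx":0,"dy":0,"dz":0,"ax":-0.03,"ay":-0.1,"az":-0.094},{"claw":94,"dx":0,"dy":0,"dz":0,"ax":-0.026,"ay":-0.093,"az":-0.094},{"claw":94,"dx":0,"dy":0,"dz":0,"ax":0,"ay":0,"az":0}]'; python3 - <<'E'
from h import *
go(o+.134*n,RP)
E
```

```text
time_s: 1.48
tool_pos: [0.1741, 0.6511, 0.2028]
tool_rot: [0.297, -0.153, 0.942, 0.046]
ft_force: [0.1, -0.2, 0.8]
gripper_width: 0.0942
gripper_force: 0.0
t 1.48 turn [-0.001 -0.001  0.003] shift now-axes [-134.7 -422.2   91.9] shift after turn [-135.9 -421.9   91.6] q [-1.84  0.35  0.14  1.88  0.71  0.93 -0.26] F [ 0.1 -0.2  0.8] T [-0.13  0.53 -0.05] w 0.09424885243323101
```

```bash
python3 -m jog '[{"claw":94,"dx":-15,"dy":-46,"dz":10,"ax":0,"ay":0,"az":0},{"claw":94,"dx":-15,"dy":-46,"dz":10,"ax":0,"ay":0,"az":0},{"claw":94,"dx":-15,"dy":-46,"dz":10,"ax":0,"ay":0,"az":0},{"claw":94,"dx":-15,"dy":-46,"dz":10,"ax":0,"ay":0,"az":0},{"claw":94,"dx":-15,"dy":-46,"dz":10,"ax":0,"ay":0,"az":0},{"claw":94,"dx":-15,"dy":-46,"dz":10,"ax":0,"ay":0,"az":0},{"claw":94,"dx":-15,"dy":-46,"dz":10,"ax":0,"ay":0,"az":0},{"claw":94,"dx":0,"dy":0,"dz":0,"ax":0,"ay":0,"az":0}]'; python3 - <<'E'
from h import *
go(o+.134*n,RP)
E
```

```text
time_s: 2.48
tool_pos: [0.3993, 0.3815, 0.2084]
tool_rot: [0.297, -0.146, 0.943, 0.046]
ft_force: [-0.9, 1.5, 0.4]
gripper_width: 0.0939
gripper_force: 0.0
t 2.48 turn [-0.004 -0.    -0.009] shift now-axes [-27.8 -95.   21.7] shift after turn [-26.9 -95.4  21.3] q [-1.53 -0.02  0.35  2.32  0.88  0.61  0.01] F [-0.9  1.5  0.4] T [-0.07  0.51  0.03] w 0.09386933185807796
```

```bash
python3 -m jog '[{"claw":94,"dx":-9,"dy":-32,"dz":7,"ax":0,"ay":0,"az":-0.005},{"claw":94,"dx":-9,"dy":-32,"dz":7,"ax":0,"ay":0,"az":-0.005},{"claw":94,"dx":-9,"dy":-31,"dz":7,"ax":-0.004,"ay":0,"az":0},{"claw":94,"dx":0,"dy":0,"dz":0,"ax":0,"ay":0,"az":0}]'; python3 - <<'E'
from h import *
go(o+.034*n,RP)
im,d,i=shot("side");im2,d2,i2=shot("top")
s,tp,R=pose()
for q,ii in((im,i),(im2,i2)):
    for k in(0,.1):cv2.circle(q,tuple(int(round(v)) for v in proj(tp+R.apply([0,0,k]),ii)[0]),2,(255,0,255),-1)
cv2.imwrite("pics/a1.png",np.hstack([cv2.resize(im[80:260,150:390],(400,300)),cv2.resize(im2[150:330,80:320],(400,300))])[:,:,::-1])
E
```

```text
time_s: 2.98
tool_pos: [0.4604, 0.304, 0.2071]
tool_rot: [0.297, -0.153, 0.941, 0.047]
ft_force: [0.0, 0.0, -1.1]
gripper_width: 0.0941
gripper_force: 0.0
t 2.98 turn [0.001 0.    0.004] shift now-axes [ 1.000e-01 -2.700e+00  1.007e+02] shift after turn [ 1.000e-01 -2.600e+00  1.007e+02] q [-1.42 -0.07  0.48  2.36  0.89  0.48  0.24] F [ 0.   0.  -1.1] T [-0.15  0.54  0.01] w 0.09405692898536826
```

View pics/a1.png

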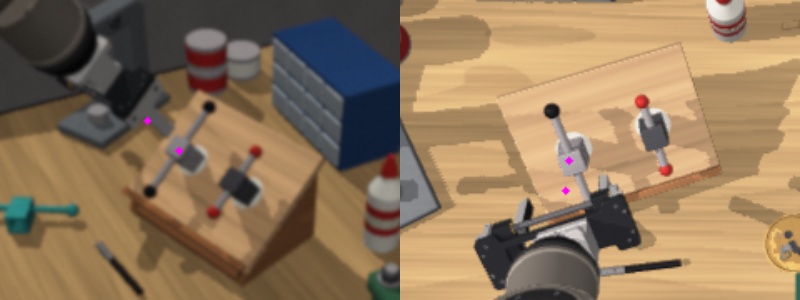

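The picture shows the open gripper squared up in front of the chosen hub, with the aim dot on the hub at (180,151) in the left half and (569,160) in the right half. I'll descend and close.

```bash
python3 -m jog '[{"claw":94,"dx":0,"dy":-1,"dz":25,"ax":0,"ay":0,"az":0},{"claw":94,"dx":0,"dy":-1,"dz":25,"ax":0,"ay":0,"az":0},{"claw":94,"dx":0,"dy":-0.5,"dz":25,"ax":0,"ay":0,"az":0},{"claw":94,"dx":0,"dy":0,"dz":15,"ax":0,"ay":0,"az":0},{"claw":94,"dx":0,"dy":0,"dz":10,"ax":0,"ay":0,"az":0},{"claw":94,"dx":0,"dy":0,"dz":0,"ax":0,"ay":0,"az":0}]'; python3 - <<'E'
from h import *
go(o+.034*n,RP)
E
python3 -m jog '[{"claw":20,"dx":0,"dy":0,"dz":0,"ax":0,"ay":0,"az":0},{"claw":20,"dx":0,"dy":0,"dz":0,"ax":0,"ay":0,"az":0},{"claw":20,"dx":0,"dy":0,"dz":0,"ax":0,"ay":0,"az":0},{"claw":20,"dx":0,"dy":0,"dz":0,"ax":0,"ay":0,"az":0},{"claw":20,"dx":0,"dy":0,"dz":0,"ax":0,"ay":0,"az":0},{"claw":20,"dx":0,"dy":0,"dz":0,"ax":0,"ay":0,"az":0}]' 50
```

```text
time_s: 3.82
tool_pos: [0.5138, 0.3222, 0.1239]
tool_rot: [0.297, -0.157, 0.941, 0.046]
ft_force: [-0.3, -0.4, 1.0]
gripper_width: 0.0938
gripper_force: 0.0
t 3.83 turn [ 0.002 -0.     0.011] shift now-axes [-1.4 -3.4  0.2] shift after turn [-1.4 -3.4  0.2] q [-1.33  0.23  0.55  2.34  1.22  0.17 -0.09] F [-0.3 -0.4  1. ] T [-0.16  0.53  0.07] w 0.09383485320401858
time_s: 4.58
tool_pos: [0.5138, 0.3213, 0.1244]
tool_rot: [0.297, -0.156, 0.941, 0.046]
ft_force: [-0.3, -0.6, 0.3]
gripper_width: 0.0371
gripper_force: 0.0
```

```bash
python3 -m jog '[{"claw":20,"dx":0,"dy":0,"dz":0,"ax":0,"ay":0,"az":0},{"claw":20,"dx":0,"dy":0,"dz":0,"ax":0,"ay":0,"az":0},{"claw":20,"dx":0,"dy":0,"dz":0,"ax":0,"ay":0,"az":0}]' 50;  python3 -c "
from h import *
go(o+.034*n,RP)"
```

```text
time_s: 4.95
tool_pos: [0.5139, 0.321, 0.1244]
tool_rot: [0.297, -0.156, 0.941, 0.046]
ft_force: [-0.9, -1.7, 1.3]
gripper_width: 0.0337
gripper_force: 49.9
t 4.95 turn [0.002 0.    0.01 ] shift now-axes [-1.3 -2.3  0.7] shift after turn [-1.3 -2.3  0.7] q [-1.33  0.23  0.55  2.34  1.22  0.17 -0.09] F [-0.9 -1.7  1.3] T [-0.41  0.48 -0.24] w 0.03369932721683516
```

```bash
python3 -m jog '[{"claw":20,"dx":0,"dy":0,"dz":-12,"ax":0,"ay":0,"az":0},{"claw":20,"dx":0,"dy":0,"dz":-15,"ax":0,"ay":0,"az":0},{"claw":20,"dx":0,"dy":0,"dz":-20,"ax":0,"ay":0,"az":0},{"claw":20,"dx":0,"dy":0,"dz":-25,"ax":0,"ay":0,"az":0},{"claw":20,"dx":0,"dy":0,"dz":-30,"ax":0,"ay":0,"az":0},{"claw":20,"dx":0,"dy":0,"dz":-25,"ax":0,"ay":0,"az":0},{"claw":20,"dx":0,"dy":0,"dz":0,"ax":0,"ay":0,"az":0}]' 50;  python3 - <<'E'
from h import *
a=np.radians(-12.5)
RT=toolR([np.cos(a),np.sin(a),0],[0,0,1])
go([.607,-.219,.213+.034+.08],RT)
s,tp,R=pose();RR=RT
print("world delta",np.array([.607,-.219,.327])-tp, R.as_matrix().round(3).tolist())
E
```

```text
time_s: 5.82
tool_pos: [0.4442, 0.2988, 0.2293]
tool_rot: [0.297, -0.156, 0.941, 0.048]
ft_force: [-0.1, -0.1, -5.3]
gripper_width: 0.0333
gripper_force: 49.9
t 5.83 turn [0.164 0.597 0.53 ] shift now-axes [ -44.5 -542.9  -86. ] shift after turn [-271.  -470.3  -97.7] q [-1.36 -0.14  0.38  2.36  0.84  0.56  0.28] F [-0.1 -0.1 -5.3] T [-0.42  1.22  0.05] w 0.033289109750774835
world delta [ 0.16275133 -0.51779344  0.09771608] [[-0.774, -0.322, 0.544], [-0.266, 0.947, 0.183], [-0.574, -0.003, -0.819]]
```

```bash
python3 -m jog '[{"claw":20,"dx":0,"dy":0,"dz":0,"ax":0.027,"ay":0.1,"az":0.088},{"claw":20,"dx":0,"dy":0,"dz":0,"ax":0.027,"ay":0.1,"az":0.088},{"claw":20,"dx":0,"dy":0,"dz":0,"ax":0.027,"ay":0.1,"az":0.088},{"claw":20,"dx":0,"dy":0,"dz":0,"ax":0.027,"ay":0.1,"az":0.088},{"claw":20,"dx":0,"dy":0,"dz":0,"ax":0.027,"ay":0.1,"az":0.088},{"claw":20,"dx":0,"dy":0,"dz":0,"ax":0.029,"ay":0.097,"az":0.09},{"claw":20,"dx":0,"dy":0,"dz":-40,"ax":0,"ay":0,"az":0},{"claw":20,"dx":0,"dy":0,"dz":-40,"ax":0,"ay":0,"az":0}]' 50;  cat >> h.py <<'E'
def spin(deg): 
    a=np.radians(deg);return toolR([np.cos(a),np.sin(a),0],[0,0,1])
E
python3 - <<'E'
from h import *
go([.607,-.219,.327],spin(-12.5))
E
```

```text
time_s: 6.82
tool_pos: [0.4461, 0.2978, 0.3074]
tool_rot: [0.001, 0.11, 0.994, -0.004]
ft_force: [-0.1, 1.6, -5.7]
gripper_width: 0.0332
gripper_force: 49.9
t 6.83 turn [-0.008  0.002 -0.003] shift now-axes [-270.4 -469.1  -15.1] shift after turn [-269.  -469.7  -19.6] q [-1.29  0.12  0.65  1.81 -0.07  1.24  0.72] F [-0.1  1.6 -5.7] T [ 0.14 -0.05 -0.02] w 0.03316042355229035
```

```bash
python3 -m jog '[{"claw":20,"dx":-15,"dy":-25,"dz":-3,"ax":-0.004,"ay":0,"az":0},{"claw":20,"dx":-25,"dy":-44,"dz":-3,"ax":-0.004,"ay":0,"az":0},{"claw":20,"dx":-25,"dy":-44,"dz":-3,"ax":0,"ay":0,"az":0},{"claw":20,"dx":-25,"dy":-44,"dz":-3,"ax":0,"ay":0,"az":0},{"claw":20,"dx":-25,"dy":-44,"dz":-3,"ax":0,"ay":0,"az":0},{"claw":20,"dx":-25,"dy":-44,"dz":-3,"ax":0,"ay":0,"az":0},{"claw":20,"dx":-25,"dy":-44,"dz":-2,"ax":0,"ay":0,"az":0},{"claw":20,"dx":-25,"dy":-44,"dz":0,"ax":0,"ay":0,"az":0}]' 50;python3 -m jog '[{"claw":20,"dx":-25,"dy":-44,"dz":0,"ax":0,"ay":0,"az":0},{"claw":20,"dx":-25,"dy":-44,"dz":0,"ax":0,"ay":0,"az":0},{"claw":20,"dx":-15,"dy":-25,"dz":0,"ax":0,"ay":0,"az":0},{"claw":20,"dx":0,"dy":0,"dz":0,"ax":0,"ay":0,"az":0},{"claw":20,"dx":0,"dy":0,"dz":0,"ax":0,"ay":0,"az":0}]' 
python3 - <<'E'
from h import *
go([.607,-.219,.327],spin(-12.5))
I=[]
for c in("side","top"):
    im,d,i=shot(c);np.savez(f"pics/{c}1.npz",im=im,d=d)
    u,v=proj([.607,-.219,.27],i)[0].astype(int)
    I.append(cv2.resize(im[v-60:v+60,u-80:u+80],(400,300),interpolation=cv2.INTER_CUBIC));print(c,u-80,v-60)
cv2.imwrite("pics/b1.png",np.hstack(I)[:,:,::-1])
E
```

```text
time_s: 7.82
tool_pos: [0.559, -0.07, 0.3265]
tool_rot: [0.001, 0.109, 0.994, 0.0]
ft_force: [0.7, 1.4, -5.9]
gripper_width: 0.0334
gripper_force: 49.9
time_s: 8.45
tool_pos: [0.5971, -0.1922, 0.3257]
tool_rot: [-0.0, 0.109, 0.994, 0.001]
ft_force: [0.4, 0.5, -5.7]
gripper_width: 0.0338
gripper_force: 49.9
t 8.45 turn [ 0.002 -0.001 -0.001] shift now-axes [-15.5 -24.   -1.3] shift after turn [-15.5 -24.   -1.3] q [-0.48  0.37  0.94  1.6  -0.31  1.33  1.85] F [ 0.4  0.5 -5.7] T [ 0.01  0.01 -0.02] w 0.033763838216210436
side 344 185
top 342 133
```

View pics/b1.png

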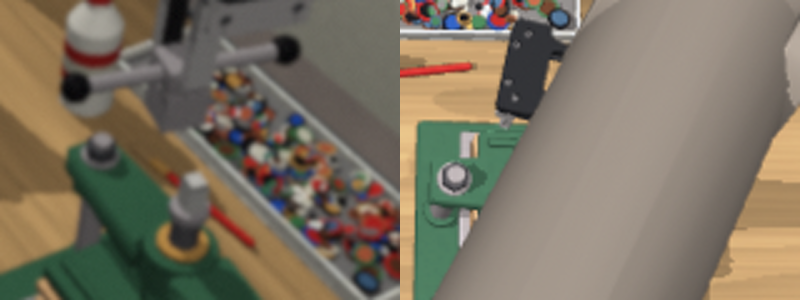

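The picture shows the handle held level by its hub, with balls at side crop (75,88) and (286,49) and the spindle square at (190,190). The arm hides the spindle from the top camera, so I'll use the held balls to calibrate the side view.

```bash
python3 - <<'E'
from h import *
s,tp,R=pose();i=ctrl.camera_info("side")
z=np.load("pics/side1.npz");g=z["im"].astype(int).max(2);W=cloud(z["d"],i)
obs=[]
for (u,v) in((344+75/2.5,185+88/2.5),(344+286/2.5,185+49/2.5)):
    u,v=int(u),int(v);b=np.zeros((480,640),np.uint8);b[v-9:v+10,u-9:u+10]=(g[v-9:v+10,u-9:u+10]<62)
    n_,l,st,ce=cv2.connectedComponentsWithStats(b);j=1+np.argmax(st[1:,4]);print(st[j],ce[j],np.median(W[l==j],0));obs.append(ce[j])
    (cx,cy),r=cv2.minEnclosingCircle(np.argwhere(l==j)[:,::-1].astype(np.float32));print(cx,cy,r)
obs=np.array(obs)
for h in(-.009,-.0097,-.0105):
    pr=np.array([proj(tp+R.apply([sx,0,h]),i)[0] for sx in(-.08,.08)])
    if np.linalg.norm(pr[0]-obs[0])>30:pr=pr[::-1]
    print(h,(obs-pr).round(2))
e=proj(tp+R.apply([.001,0,0]),i)[0]-proj(tp,i)[0];print("px per mm x",e,"y",proj(tp+R.apply([0,.001,0]),i)[0]-proj(tp,i)[0],"z",proj(tp+R.apply([0,0,.001]),i)[0]-proj(tp,i)[0])
# spindle top face centre px in side, from image 0
print(proj([.6086,-.2187,.2405],i), proj([.607,-.217,.2405],i))
E
```

```text
[369 214  12  12 112] [373.82142857 219.60714286] [ 0.51710344 -0.17987299  0.33728851]
373.8333435058594 219.5 6.187008380889893
[454 199  10  12  98] [458.40816327 204.53061224] [ 0.67266338 -0.21656223  0.33775106]
457.70513916015625 204.57691955566406 5.888749122619629
-0.009 [[0.78 1.59]
 [1.68 1.87]]
-0.0097 [[0.74 1.9 ]
 [1.6  2.17]]
-0.0105 [[0.7  2.26]
 [1.51 2.52]]
px per mm x [-0.51965246  0.09624083] y [-0.23675905 -0.35424777] z [-0.08448254  0.43304183]
[[422.08051676 256.31467013]] [[420.82462669 256.02848251]]
```

```bash
python3 -m jog '[{"claw":20,"dx":-8,"dy":-11,"dz":10,"ax":0,"ay":0,"az":0},{"claw":20,"dx":-7,"dy":-10.5,"dz":15,"ax":0,"ay":0,"az":0},{"claw":20,"dx":0,"dy":0,"dz":13,"ax":0,"ay":0,"az":0},{"claw":20,"dx":0,"dy":0,"dz":0,"ax":0,"ay":0,"az":0},{"claw":20,"dx":0,"dy":0,"dz":0,"ax":0,"ay":0,"az":0}]'
python3 - <<'E'
from h import *
go([.607,-.2165,.285],spin(-12.5))
im,d,i=shot("side");np.savez("pics/side2.npz",im=im,d=d)
u,v=proj([.607,-.219,.25],i)[0].astype(int);print(u-40,v-30)
cv2.imwrite("pics/b2.png",cv2.resize(im[v-30:v+30,u-40:u+40],(800,600),interpolation=cv2.INTER_CUBIC)[:,:,::-1])
s,tp,R=pose()
# predicted hub bottom corners with handle at s=-1, h
for sx,sy in((-1,-1),(1,-1),(1,1),(-1,1)):
    print((proj(tp+R.apply([-.001+.017*sx,.017*sy,.0345]),i)[0]-[u-40,v-30])*10)
E
```

```text
time_s: 9.18
tool_pos: [0.6072, -0.216, 0.2892]
tool_rot: [0.0, 0.109, 0.994, 0.002]
ft_force: [0.1, -0.4, -4.9]
gripper_width: 0.0335
gripper_force: 49.9
t 9.18 turn [ 0.004  0.    -0.   ] shift now-axes [ 0.1 -0.6  4.2] shift after turn [ 0.1 -0.6  4.2] q [-0.41  0.43  0.92  1.61 -0.36  1.28  1.92] F [ 0.1 -0.4 -4.9] T [ 0.07  0.02 -0.03] w 0.033497555657146925
382 223
[528.35329576 314.45535775]
[357.2122995  349.83199439]
[279.84506627 223.95733392]
[447.41631187 190.43614976]
```

View pics/b2.png

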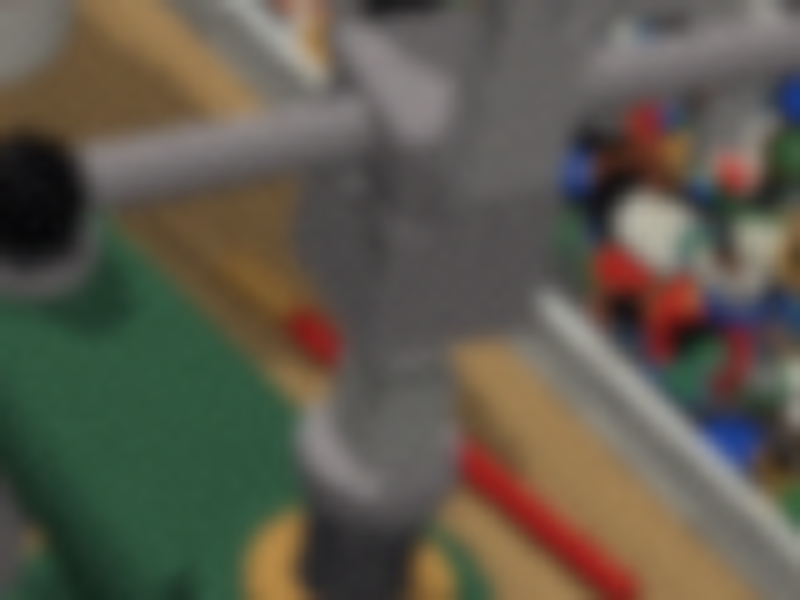

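```bash
python3 - <<'E'
from h import *
from scipy.optimize import fsolve
s,tp,R=pose();i=ctrl.camera_info("side");off=R.apply([-.001,0,0])
for b in((1.7,1.3),(1.6,1.1),(1.2,1.7)):
  for z in(.2395,.2405):
    f=lambda q:proj([*q,z],i)[0]-(np.array([422.07,256.34])-b)
    q=fsolve(f,[.607,-.219]);print(b,z,"spindle",q.round(4),"TCP",(q-off[:2]).round(4))
E
```

```text
(1.7, 1.3) 0.2395 spindle [ 0.6086 -0.2138] TCP [ 0.6076 -0.2135]
(1.7, 1.3) 0.2405 spindle [ 0.6079 -0.2145] TCP [ 0.6069 -0.2143]
(1.6, 1.1) 0.2395 spindle [ 0.6085 -0.2143] TCP [ 0.6075 -0.2141]
(1.6, 1.1) 0.2405 spindle [ 0.6077 -0.215 ] TCP [ 0.6067 -0.2148]
(1.2, 1.7) 0.2395 spindle [ 0.6101 -0.2134] TCP [ 0.6091 -0.2131]
(1.2, 1.7) 0.2405 spindle [ 0.6093 -0.2141] TCP [ 0.6084 -0.2139]
```

```bash
python3 -m jog '[{"claw":20,"dx":0.3,"dy":1.2,"dz":6,"ax":0.004,"ay":0,"az":0},{"claw":20,"dx":0,"dy":0,"dz":4,"ax":0,"ay":0,"az":0},{"claw":20,"dx":0,"dy":0,"dz":2,"ax":0,"ay":0,"az":0},{"claw":20,"dx":0,"dy":0,"dz":0,"ax":0,"ay":0,"az":0}]'
python3 -m jog '[{"claw":20,"dx":0,"dy":0,"dz":1.5,"ax":0,"ay":0,"az":0},{"claw":20,"dx":0,"dy":0,"dz":1.5,"ax":0,"ay":0,"az":0},{"claw":20,"dx":0,"dy":0,"dz":0,"ax":0,"ay":0,"az":0}]'
python3 -c "
from h import *
go([.6072,-.2148,.267],spin(-12.5))"
```

```text
time_s: 9.72
tool_pos: [0.607, -0.2149, 0.2769]
tool_rot: [0.0, 0.109, 0.994, 0.0]
ft_force: [-0.2, -0.4, -5.1]
gripper_width: 0.0334
gripper_force: 49.9
time_s: 10.1
tool_pos: [0.6071, -0.2156, 0.2743]
tool_rot: [0.0, 0.109, 0.994, -0.0]
ft_force: [-0.1, -4.5, 0.1]
gripper_width: 0.0335
gripper_force: 50.0
t 10.1 turn [-0.001  0.001 -0.001] shift now-axes [0.1 0.8 7.3] shift after turn [0.1 0.8 7.3] q [-0.41  0.44  0.91  1.63 -0.36  1.25  1.92] F [-0.1 -4.5  0.1] T [-1.32  0.17  0.01] w 0.03354319370011634
```

```bash
python3 -m jog '[{"claw":20,"dx":0,"dy":-1.0,"dz":0,"ax":0,"ay":0,"az":0},{"claw":20,"dx":0,"dy":0,"dz":1.5,"ax":0,"ay":0,"az":0},{"claw":20,"dx":0,"dy":0,"dz":0,"ax":0,"ay":0,"az":0}]'
python3 -c "
from h import *
go([.6072,-.2148,.267],spin(-12.5))"
```

```text
time_s: 10.48
tool_pos: [0.6067, -0.2162, 0.2722]
tool_rot: [0.0, 0.109, 0.994, -0.0]
ft_force: [-0.4, -4.8, -4.0]
gripper_width: 0.0334
gripper_force: 50.0
t 10.47 turn [-0.     0.    -0.001] shift now-axes [-0.2  1.4  5.2] shift after turn [-0.2  1.4  5.2] q [-0.41  0.44  0.91  1.63 -0.37  1.25  1.93] F [-0.4 -4.8 -4. ] T [-1.54  0.02  0.05] w 0.033352333490569874
```

Still pushed toward -y, but sinking. I'll continue.

```bash
python3 -m jog '[{"claw":20,"dx":0,"dy":-0.8,"dz":0,"ax":0,"ay":0,"az":0},{"claw":20,"dx":0,"dy":0,"dz":1.5,"ax":0,"ay":0,"az":0},{"claw":20,"dx":0,"dy":0,"dz":1.5,"ax":0,"ay":0,"az":0},{"claw":20,"dx":0,"dy":0,"dz":0,"ax":0,"ay":0,"az":0}]'
python3 -c "
from h import *
go([.6072,-.2148,.267],spin(-12.5))"
```

```text
time_s: 10.98
tool_pos: [0.6066, -0.2164, 0.2692]
tool_rot: [-0.0, 0.109, 0.994, 0.0]
ft_force: [0.2, -2.0, -7.7]
gripper_width: 0.0336
gripper_force: 49.9
t 10.97 turn [ 0. -0. -0.] shift now-axes [-0.2  1.7  2.2] shift after turn [-0.2  1.7  2.2] q [-0.41  0.45  0.91  1.64 -0.37  1.24  1.93] F [ 0.2 -2.  -7.7] T [-0.65  0.04 -0.03] w 0.03357164096421618
```

```bash
python3 -m jog '[{"claw":20,"dx":0,"dy":-0.4,"dz":2,"ax":0,"ay":0,"az":0},{"claw":20,"dx":0,"dy":0,"dz":2,"ax":0,"ay":0,"az":0},{"claw":20,"dx":0,"dy":0,"dz":2,"ax":0,"ay":0,"az":0},{"claw":20,"dx":0,"dy":0,"dz":2,"ax":0,"ay":0,"az":0}]'
python3 -c "
from h import *
go([.6067,-.2165,.2465],spin(-12.5))"
```

```text
time_s: 11.48
tool_pos: [0.6066, -0.2168, 0.2613]
tool_rot: [0.0, 0.109, 0.994, 0.0]
ft_force: [-0.3, -0.8, -4.9]
gripper_width: 0.0337
gripper_force: 49.9
t 11.47 turn [ 0.  0. -0.] shift now-axes [-0.   0.3 14.8] shift after turn [-0.   0.3 14.8] q [-0.4   0.45  0.91  1.65 -0.37  1.23  1.94] F [-0.3 -0.8 -4.9] T [ 0.03  0.02 -0.01] w 0.033662455468008015
```

Free and sliding on. I'll continue down.

```bash
python3 -m jog '[{"claw":20,"dx":0,"dy":0,"dz":3,"ax":0,"ay":0,"az":0},{"claw":20,"dx":0,"dy":0,"dz":3,"ax":0,"ay":0,"az":0},{"claw":20,"dx":0,"dy":0,"dz":3,"ax":0,"ay":0,"az":0},{"claw":20,"dx":0,"dy":0,"dz":2,"ax":0,"ay":0,"az":0}]'
python3 -m jog '[{"claw":20,"dx":0,"dy":0,"dz":1,"ax":0,"ay":0,"az":0},{"claw":20,"dx":0,"dy":0,"dz":1,"ax":0,"ay":0,"az":0},{"claw":20,"dx":0,"dy":0,"dz":1,"ax":0,"ay":0,"az":0}]'
python3 -c "
from h import *
go([.6067,-.2165,.2465],spin(-12.5))"
```

```text
time_s: 11.98
tool_pos: [0.6066, -0.217, 0.2503]
tool_rot: [0.0, 0.109, 0.994, 0.0]
ft_force: [-1.1, -0.6, 2.1]
gripper_width: 0.0333
gripper_force: 49.9
time_s: 12.35
tool_pos: [0.6073, -0.2174, 0.2499]
tool_rot: [0.001, 0.109, 0.994, 0.0]
ft_force: [-10.6, 5.8, 33.3]
gripper_width: 0.0334
gripper_force: 50.0
t 12.35 turn [ 0.001  0.003 -0.   ] shift now-axes [0.8 0.7 3.4] shift after turn [0.7 0.7 3.4] q [-0.4   0.46  0.9   1.66 -0.38  1.2   1.94] F [-10.6   5.8  33.3] T [ 1.93  2.57 -0.02] w 0.033442942179337104
```

```bash
python3 -m jog '[{"claw":20,"dx":0,"dy":0,"dz":-2.5,"ax":0,"ay":0,"az":0},{"claw":42,"dx":0,"dy":0,"dz":0,"ax":0,"ay":0,"az":0},{"claw":42,"dx":0,"dy":0,"dz":0,"ax":0,"ay":0,"az":0},{"claw":42,"dx":0,"dy":0,"dz":0,"ax":0,"ay":0,"az":0}]'
python3 - <<'E'
from h import *
go([.6067,-.2165,.2465],spin(-12.5))
im,d,i=shot("side");np.savez("pics/side3.npz",im=im,d=d)
cv2.imwrite("pics/b3.png",cv2.resize(im[223:283,382:462],(800,600),interpolation=cv2.INTER_CUBIC)[:,:,::-1])
E
```

```text
time_s: 12.85
tool_pos: [0.6066, -0.217, 0.2499]
tool_rot: [0.0, 0.109, 0.994, 0.0]
ft_force: [0.6, -0.7, 0.2]
gripper_width: 0.0422
gripper_force: 0.0
t 12.85 turn [ 0.  0. -0.] shift now-axes [0.1 0.5 3.4] shift after turn [0.1 0.5 3.4] q [-0.4   0.46  0.9   1.66 -0.38  1.21  1.94] F [ 0.6 -0.7  0.2] T [0.03 0.01 0.03] w 0.04216528392145187
```

View pics/b3.png

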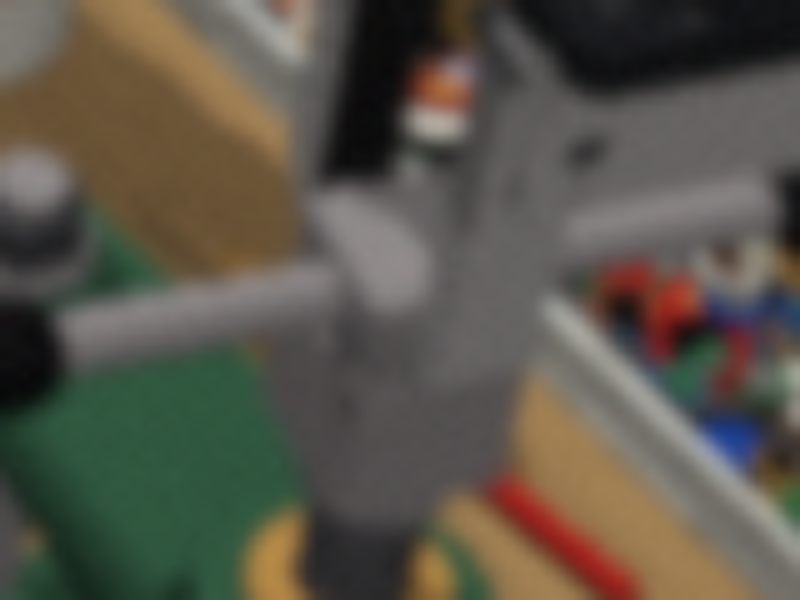

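The collar has disappeared under the hub, whose lower end meets the shaft at about (360,520), so it is fully home. I'll regrip and turn.

```bash
python3 -m jog '[{"claw":20,"dx":0,"dy":0,"dz":0,"ax":0,"ay":0,"az":0},{"claw":20,"dx":0,"dy":0,"dz":0,"ax":0,"ay":0,"az":0},{"claw":20,"dx":0,"dy":0,"dz":0,"ax":0,"ay":0,"az":0},{"claw":20,"dx":0,"dy":0,"dz":0,"ax":0,"ay":0,"az":0}]' 60
python3 -m jog '[{"claw":20,"dx":0,"dy":0,"dz":0.5,"ax":0,"ay":0,"az":0.1},{"claw":20,"dx":0,"dy":0,"dz":0.5,"ax":0,"ay":0,"az":0.1},{"claw":20,"dx":0,"dy":0,"dz":0.5,"ax":0,"ay":0,"az":0.1},{"claw":20,"dx":0,"dy":0,"dz":0.5,"ax":0,"ay":0,"az":0.1}]' 60
python3 -c "
from h import *
go([.6067,-.2165,.2465],spin(-12.5))"
```

```text
time_s: 13.4
tool_pos: [0.6065, -0.2171, 0.2499]
tool_rot: [0.0, 0.109, 0.994, -0.0]
ft_force: [0.2, -0.8, -1.2]
gripper_width: 0.0336
gripper_force: 60.0
time_s: 13.9
tool_pos: [0.6073, -0.2168, 0.2484]
tool_rot: [0.001, 0.306, 0.952, 0.0]
ft_force: [2.1, 0.8, 2.7]
gripper_width: 0.0327
gripper_force: 59.9
t 13.9 turn [ 0.001  0.001 -0.403] shift now-axes [ 0.6 -0.1  1.9] shift after turn [0.6 0.2 1.9] q [-0.45  0.5   1.    1.67 -0.45  1.22  1.6 ] F [2.1 0.8 2.7] T [ 0.17 -0.53  0.19] w 0.032721959368670575
```

```bash
python3 -m jog '[{"claw":20,"dx":0,"dy":0,"dz":0.5,"ax":0,"ay":0,"az":0.1},{"claw":20,"dx":0,"dy":0,"dz":0.5,"ax":0,"ay":0,"az":0.1},{"claw":20,"dx":0,"dy":0,"dz":0.5,"ax":0,"ay":0,"az":0.1},{"claw":20,"dx":0,"dy":0,"dz":0.5,"ax":0,"ay":0,"az":0.1}]' 60
python3 -c "
from h import *
go([.6067,-.2165,.2465],spin(-12.5))"
python3 -m jog '[{"claw":20,"dx":0,"dy":0,"dz":0.4,"ax":0,"ay":0,"az":0.08},{"claw":20,"dx":0,"dy":0,"dz":0.4,"ax":0,"ay":0,"az":0.08}]' 60
python3 -c "
from h import *
go([.6067,-.2165,.2465],spin(-12.5))"
```

```text
time_s: 14.4
tool_pos: [0.608, -0.2164, 0.2466]
tool_rot: [0.001, 0.488, 0.873, 0.001]
ft_force: [5.8, 1.2, 2.9]
gripper_width: 0.0334
gripper_force: 59.9
t 14.4 turn [ 0.002  0.002 -0.802] shift now-axes [ 0.6 -1.1  0.1] shift after turn [ 1.2 -0.4  0.1] q [-0.5   0.55  1.1   1.67 -0.52  1.24  1.26] F [5.8 1.2 2.9] T [ 0.46 -1.45  0.18] w 0.03335299399462508
time_s: 14.65
tool_pos: [0.6083, -0.2163, 0.2458]
tool_rot: [0.001, 0.556, 0.831, 0.001]
ft_force: [7.2, 1.8, 2.5]
gripper_width: 0.0333
gripper_force: 59.9
t 14.65 turn [ 0.002  0.002 -0.961] shift now-axes [ 0.4 -1.5 -0.7] shift after turn [ 1.5 -0.5 -0.7] q [-0.52  0.58  1.14  1.67 -0.55  1.25  1.13] F [7.2 1.8 2.5] T [ 0.47 -1.96  0.18] w 0.033257441706318586
```

```bash
python3 -m jog '[{"claw":20,"dx":0,"dy":0.6,"dz":0.4,"ax":0,"ay":0,"az":0.08},{"claw":20,"dx":0,"dy":0.2,"dz":0.4,"ax":0,"ay":0,"az":0.08}]' 60
python3 -c "
from h import *
go([.6067,-.2165,.2465],spin(-12.5))"
python3 -m jog '[{"claw":20,"dx":0,"dy":0.1,"dz":0.3,"ax":0,"ay":0,"az":0.06},{"claw":20,"dx":0,"dy":0.1,"dz":0,"ax":0,"ay":0,"az":0.06}]' 60
python3 -c "
from h import *
go([.6067,-.2165,.2465],spin(-12.5))"
```

```text
time_s: 14.9
tool_pos: [0.6087, -0.2162, 0.245]
tool_rot: [0.001, 0.621, 0.784, 0.001]
ft_force: [3.8, 0.5, 3.9]
gripper_width: 0.0333
gripper_force: 59.9
t 14.9 turn [ 0.002  0.002 -1.122] shift now-axes [ 0.2 -2.  -1.5] shift after turn [ 1.9 -0.7 -1.5] q [-0.54  0.6   1.18  1.67 -0.59  1.27  1.  ] F [3.8 0.5 3.9] T [ 0.27 -1.35  0.15] w 0.03330961937983016
time_s: 15.15
tool_pos: [0.609, -0.2163, 0.2446]
tool_rot: [0.001, 0.667, 0.745, 0.001]
ft_force: [4.5, 0.5, 0.8]
gripper_width: 0.0333
gripper_force: 60.0
t 15.15 turn [ 0.002  0.002 -1.241] shift now-axes [ 0.  -2.3 -1.9] shift after turn [ 2.2 -0.7 -1.9] q [-0.55  0.62  1.21  1.67 -0.61  1.28  0.9 ] F [4.5 0.5 0.8] T [-0.04 -1.63  0.54] w 0.03329249687647321
```

```bash
python3 -m jog '[{"claw":20,"dx":0,"dy":0.1,"dz":0,"ax":0,"ay":0,"az":0.05},{"claw":20,"dx":0,"dy":0.1,"dz":0,"ax":0,"ay":0,"az":0.05}]' 60
python3 -c "
from h import *
go([.6067,-.2165,.2465],spin(-12.5))"
python3 -m jog '[{"claw":20,"dx":0,"dy":0,"dz":0,"ax":0,"ay":0,"az":0.05},{"claw":20,"dx":0,"dy":0,"dz":0,"ax":0,"ay":0,"az":0}]' 60
python3 -c "
from h import *
go([.6067,-.2165,.2465],spin(-12.5))"
```

```text
time_s: 15.4
tool_pos: [0.6091, -0.2163, 0.2446]
tool_rot: [0.001, 0.702, 0.712, 0.001]
ft_force: [4.3, -1.8, 1.3]
gripper_width: 0.0335
gripper_force: 61.7
t 15.4 turn [ 0.002  0.002 -1.339] shift now-axes [-0.1 -2.4 -1.9] shift after turn [ 2.3 -0.7 -1.9] q [-0.55  0.64  1.23  1.67 -0.63  1.29  0.82] F [ 4.3 -1.8  1.3] T [-0.51 -1.33  2.06] w 0.033490835644909345
time_s: 15.65
tool_pos: [0.6091, -0.2159, 0.2446]
tool_rot: [0.001, 0.719, 0.695, 0.001]
ft_force: [2.9, 1.0, 5.6]
gripper_width: 0.0338
gripper_force: 62.9
t 15.65 turn [ 2.000e-03  1.000e-03 -1.388e+00] shift now-axes [-0.6 -2.4 -1.9] shift after turn [ 2.2 -1.1 -1.9] q [-0.56  0.65  1.25  1.67 -0.64  1.29  0.78] F [2.9 1.  5.6] T [ 0.22 -0.9   2.05] w 0.033815327329421586
```

The torque jumped to 2 N·m, so the screw is at its stop. I'll release and retreat straight up.

```bash
python3 -m jog '[{"claw":20,"dx":0,"dy":0,"dz":0,"ax":0,"ay":0,"az":-0.04},{"claw":70,"dx":0,"dy":0,"dz":0,"ax":0,"ay":0,"az":0},{"claw":70,"dx":0,"dy":0,"dz":0,"ax":0,"ay":0,"az":0},{"claw":70,"dx":0,"dy":0,"dz":0,"ax":0,"ay":0,"az":0},{"claw":70,"dx":0,"dy":0,"dz":0,"ax":0,"ay":0,"az":0},{"claw":70,"dx":0,"dy":0,"dz":0,"ax":0,"ay":0,"az":0}]'
python3 -m jog '[{"claw":70,"dx":0,"dy":0,"dz":-15,"ax":0,"ay":0,"az":0},{"claw":70,"dx":0,"dy":0,"dz":-25,"ax":0,"ay":0,"az":0},{"claw":70,"dx":0,"dy":0,"dz":-30,"ax":0,"ay":0,"az":0},{"claw":70,"dx":0,"dy":0,"dz":-40,"ax":0,"ay":0,"az":0},{"claw":70,"dx":0,"dy":0,"dz":-30,"ax":0,"ay":0,"az":0},{"claw":70,"dx":0,"dy":0,"dz":0,"ax":0,"ay":0,"az":0}]'
python3 - <<'E'
from h import *
go([.6067,-.2165,.2465],spin(-12.5))
im,d,i=shot("side")
print([(round(o["score"],2),o["bbox"]) for o in ctrl.outline_of("spare","side")])
a=cv2.resize(im[195:295,350:490],(420,300),interpolation=cv2.INTER_CUBIC);b=cv2.resize(im[110:310,200:480],(380,271))
cv2.imwrite("pics/c1.png",np.hstack([a,cv2.copyMakeBorder(b,0,29,0,0,0)])[:,:,::-1])
E
```

```text
time_s: 16.4
tool_pos: [0.6077, -0.2167, 0.244]
tool_rot: [0.0, 0.706, 0.708, 0.0]
ft_force: [0.2, 0.4, -0.1]
gripper_width: 0.0698
gripper_force: 0.0
time_s: 17.15
tool_pos: [0.608, -0.2176, 0.3871]
tool_rot: [0.002, 0.706, 0.708, 0.001]
ft_force: [0.1, -0.6, -0.0]
gripper_width: 0.0699
gripper_force: 0.0
t 17.15 turn [ 0.003  0.003 -1.351] shift now-axes [  1.3  -1.8 140.6] shift after turn [  1.5   0.8 140.6] q [-0.57  0.54  1.3   1.47 -0.52  1.52  0.72] F [ 0.1 -0.6 -0. ] T [-0.1  -0.01 -0.01] w 0.06993762434486372
[(0.85, [273.2, 165.2, 34.9, 47.2])]
```

View pics/c1.png

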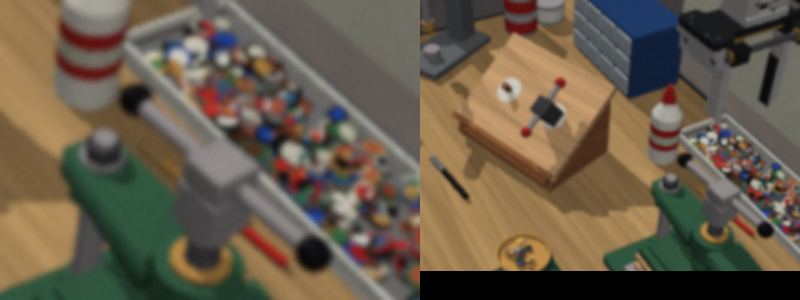

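The picture shows the handle level on the spindle, with balls at (135,100) and (312,252), the gripper clear, and the spare still on its peg. I'll do one numeric check of bar yaw, tilt and height against the press yaw.

```bash
python3 - <<'E'
from h import *
from scipy.optimize import least_squares
im,d,i=shot("side");g=im.astype(int).max(2)
o=[]
for u,v in((395,228),(454,279)):
    b=np.zeros((480,640),np.uint8);b[v-9:v+10,u-9:u+10]=g[v-9:v+10,u-9:u+10]<62
    n_,l,st,ce=cv2.connectedComponentsWithStats(b);j=1+np.argmax(st[1:,4]);o.append(ce[j]);print(st[j],ce[j])
o=np.array(o)-[1.6,1.2]
# ball mid at spindle axis, unknown yaw, z, pitch, small along shift
def f(p):
    dvec=np.array([np.cos(p[0])*np.cos(p[2]),np.sin(p[0])*np.cos(p[2]),np.sin(p[2])]);m=np.array([.6077,-.2168+p[3],p[1]])
    return np.r_[proj(m-.08*dvec,i)[0]-o[0],proj(m+.08*dvec,i)[0]-o[1]]
r=least_squares(f,[-1.5,.25,0,0]);print("yaw",np.degrees(r.x[0]),"bar z",r.x[1],"pitch deg",np.degrees(r.x[2]),"shift",r.x[3],"cost",r.cost)
z=np.load("pics/top0.npz");W=cloud(z["d"],ctrl.camera_info("top"))
a,b=[np.nanmedian(W[y-2:y+3,x-2:x+3].reshape(-1,3),0) for x,y in((363,204),(462,208))];print(a,b,"press yaw",np.degrees(np.arctan2(*(a-b)[[1,0]]))-90)
E
```

```text
[390 223  10  11  71] [394.14084507 227.45070423]
[449 274  12  11  98] [454.08163265 279.15306122]
yaw -84.22339652782507 bar z 0.2510558284590236 pitch deg -1.0855799249221336 shift 0.002678845736262735 cost 5.255185868093789e-22
[ 0.60606087 -0.10168229  0.18145027] [ 0.59945516 -0.33130112  0.18098904] press yaw -1.6478407139368727
```

```bash
python3 -c "
from rig import ctrl
print(ctrl.finish_job())"
```

```text
the job is handed in; nothing more can be done
None
```

The job is handed in: the black-ended handle is seated on the spindle, the screw was turned clockwise until the torque jumped to 2 N·m at its stop, and the handle was left there with the red-ended one still on its peg; hand-in returned no verdict.

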